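# Square up a pile of cover plates in the squaring jig

### The arm

A 7-joint arm with a two-finger parallel gripper is mounted at the origin on the work surface. World frame = base frame: x ahead of the robot, y to its left, z up, the work surface at z = 0. Lengths are in m, angles in rad, forces in N, time in s.
With the tool pointing down it reaches from about 0.425 to 0.95 m from the base axis. Payload 16.7 kg.
Tool frame: the origin (TCP) lies where the fingers leave the gripper's body, on its centre line; the fingertips stand 97 mm ahead of it and the grasp point (between the pads) lies 78 mm ahead of it; z points along the fingers, y is the direction in which the jaws open and shut (so a half turn about z gives the same grasp; the last joint's range is limited). The gripper opens to 94 mm and grips with 3 to 60 N. Pads are 16 mm wide; open, the fingers measure 119 mm over their backs; the gripper's body (75 mm by 177 mm) begins 78 mm behind the grasp point.
Start: joints at [-1.413, 0.426, 0.074, 1.606, -0.034, 1.111, -0.067], TCP at [0.204, 0.643, 0.303] pointing down, gripper open.
Joint ranges: [-2.85, 2.85], [-0.5, 2.14], [-1.23, 1.37], [0.21, 2.46], [-1.02, 4.16], [0.16, 2.05], [-2.73, 2.73]. Speed limits (rad/s): [1.89, 1.89, 2.39, 2.39, 3.01, 3.01, 3.01].

### API

Orientations are given as a 3x3 rotation matrix whose columns are the frame's x, y, z axes.
In Python, from bench import manip gives the robot as it stands. Calls block until the motion is done:
- manip.goto(position, orientation): joint-space move of the TCP to a pose.
- manip.servo_line(position, attitude=None, velocity=0.15, guard=None): straight line of the TCP; attitude=None keeps the orientation; velocity is the mean speed in m/s. With guard (N) it stops when the force on the tool has changed by that much, and returns True; else False.
- manip.move_joints(angles): joint-space move.
- manip.release() and manip.clamp(): open the fingers fully, or close them until they stop; the grip force is fixed at half the most.
- manip.sleep(seconds).
- manip.solve_ik(position, orientation): joint angles nearest the present ones, or None.
- manip.get_obs(): the state.
- manip.capture(name): name is "side" or "top" or "wrist"; returns a dict with "color" (420x560x3 uint8, blue, green, red), "depth" (420x560 float32, m along the optical axis (not along the pixel's ray), 0 where there is no reading), "fx", "fy", "cx", "cy" (pixels), "R" (3x3) and "t" (3): a world point X has camera coordinates R X + t; the wrist camera has in their place "T_tool_cam" (4x4, takes a point from camera to tool coordinates, whose origin is the TCP and whose axes are the flange's). Camera axes: x right, y down, z forward; pixel columns grow to the right and rows downward; lengths in m; the calibration is good to about 2 mm. A picture is of the moment at which its call begins: read the wrist's pose just before it.
A pose or a line that the arm cannot do raises manip.MotionError and nothing moves.
- manip.sign_off(): hands the job in, once; it reports no verdict.
The state is a dict: "clock": time; "joints": joint angles; "qd": joint speeds; "tau": joint torques, N m; "tcp_pos": TCP position; "tool_rot": TCP orientation; "ft_force": force on the tool from outside, world axes, zero at the start; "wrist_torque": the same for the moment, N m; "grip_width": opening from 0.0 (shut) to 1.0 (fully open).
Only numpy, scipy, OpenCV 4.12 (cv2) and the standard library are available. Lean on these libraries where they do the work, as an engineer would, in place of code of your own. Each camera call takes 0.05 s, during which the arm holds its last target.

### The job

Pick up the wooden tamping block by its handle and gently tap the untidy pile of plates with its flat faces, first from the right-hand open side against the left fence, then from the near open side against the far fence, and again as needed, until all five plates lie flush against both fences with their edges in line. Then stand the block upright on the middle of the squared pile as a weight, without shifting the plates, and let go. Do not touch the plates with the gripper, do not hammer or press hard against the fences, and leave the other things on the table where they are.

Things in the scene. Friction and masses are not known exactly. Their poses are not given: they have to be found in the camera images.
- jig: fixed squaring jig: a plywood bed, top 30 mm above the table, with two upright steel fences 36 mm high on it. Origin at table level; x, y level along the jig, z up. The bed spans x -28 to +105, y -46 to +125 mm. The far fence runs along y from -50 to +66 mm, its face looks to -x; the left fence runs along x from -30 to +46 mm, its face looks to -y. The -x (near) and -y (right) sides are open
- block_grip (a point): centre of the upright handle of a loose wooden tamping block (about 0.3 kg) that stands on the table, left or right; x across its thickness, y along its length, z up. Handle 28 mm (x) by 50 mm (y), 60 mm high: its top is 30 mm above this point, the top of the block's foot 30 mm below it, the block's underside 80 mm below it
- block_foot (a point): centre of the tamping block's foot, 25 mm above its underside, right below the handle; same axes. Foot 45 mm (x) by 110 mm (y) by 50 mm high; its two flat 110 by 50 mm faces (at x = +22.5 and -22.5 mm) are for tapping. The block is 110 mm tall in all
- jar: bystander: upright glass jar, diameter 68 mm, 95 mm tall, with steel lid, on the left or right of the table in the place where the block is not; origin under its centre
- wrench: bystander: open wrench lying flat, 180 mm long, to the left of the jig; origin at its middle, underside
- spool: bystander: empty black plastic spool standing upright, diameter 60 mm, 64 mm tall, to the right of the jig; origin under its centre
- wheel: bystander: black rubber wheel lying flat, diameter 110 mm, 35 mm high, beyond the jig; origin under its centre
- oil: bystander: white plastic bottle, diameter 66 mm, 170 mm tall; origin under its centre
- mug: bystander: white mug, diameter 82 mm, 90 mm tall; origin under its centre
- carton: bystander: closed cardboard box 100 x 140 x 80 mm; origin under its centre
- tape: bystander: cardboard drum, diameter 90 mm, 45 mm high; origin under its centre
- fences (a point): point on the bed, 30 mm above the jig's origin. Both fences slide on the bed and are clamped (rigid, do not give) at a setting that differs each time and is not reported: find it by touch or sight. The far fence's face stands between x = +50 and +64 mm of here, the left fence's face between y = +70 and +84 mm. Low clamp knobs stand behind them
- open_corner (a point): corner of the bed's top between the two open sides, at x = -28, y = -46 mm of the jig's origin. Squared plates overhang the bed by 8 to 22 mm at the near side and 10 to 24 mm at the right, bare table 30 mm below. At the start the plates lie 8 to 26 mm short of the fences' innermost setting, each turned up to 0.09 rad. Sliding the pile takes about 2 to 6 N, more when a turned plate jams on a fence
- plate1: loose white plastic plate 100 mm (x) by 140 mm (y), 6 mm thick, 60 g, lowest of the pile of five, lying on the jig's bed; origin at the centre of its underside, which is 30 mm above the table. When square its x, y axes are the jig's
- plate2: loose white plastic plate 100 mm (x) by 140 mm (y), 6 mm thick, 60 g, second from the bottom; origin at the centre of its underside, which is 36 mm above the table. When square its x, y axes are the jig's
- plate3: loose white plastic plate 100 mm (x) by 140 mm (y), 6 mm thick, 60 g, third; origin at the centre of its underside, which is 42 mm above the table. When square its x, y axes are the jig's
- plate4: loose white plastic plate 100 mm (x) by 140 mm (y), 6 mm thick, 60 g, fourth; origin at the centre of its underside, which is 48 mm above the table. When square its x, y axes are the jig's
- plate5: loose white plastic plate 100 mm (x) by 140 mm (y), 6 mm thick, 60 g, top one of the pile; origin at the centre of its underside, which is 54 mm above the table. When square its x, y axes are the jig's

How it is judged:
On the way, in this order (a step that is already met when the one before it is completed fails the run):
1. with the block on the right, open side of the jig, the pile presses on the fences (left fence) ((contact force between any of plate2, plate3, plate4, plate5 and jig above 1.5 N or contact force between plate1 and jig above 10 N) and y of block_grip in the frame of jig below -0.06 m and x of block_grip in the frame of jig above -0.05 m), for 0.05 s.
2. with the block on the near, open side of the jig, the pile presses on the fences (far fence) ((contact force between any of plate2, plate3, plate4, plate5 and jig above 1.5 N or contact force between plate1 and jig above 10 N) and x of block_grip in the frame of jig below -0.045 m and y of block_grip in the frame of jig above -0.05 m), for 0.05 s.
At the end, for the whole second after the job is handed in: five plates flat in order, each centre within 3.5 mm of the third one (plan view; top and bottom within 4.5 mm) and turned less than 0.025 rad from the jig; the block upright on the pile, centre within 25 mm of its middle, released, at rest (angle between the x axis of each of plate1, plate2, plate3, plate4, plate5 and the x axis of jig, either way round below 0.025 rad and angle between each of plate1, plate2, plate3, plate4, plate5's own z axis and vertical below 0.05 rad and z of plate1 in the frame of jig between 0.027 and 0.033 m and horizontal distance between each of plate1, plate2, plate4, plate5 and plate3 below 0.0035 m and z of plate2 in the frame of jig between 0.033 and 0.039 m and z of plate3 in the frame of jig between 0.039 and 0.045 m and z of plate4 in the frame of jig between 0.045 and 0.051 m and z of plate5 in the frame of jig between 0.051 and 0.057 m and horizontal distance between plate1 and plate5 below 0.0045 m and horizontal distance between block_grip and plate3 below 0.025 m and z of block_grip in the frame of jig between 0.136 and 0.144 m and angle between block_grip's own z axis and vertical below 0.06 rad and contact force between the fingers and block below 0.1 N and linear speed of block below 0.02 m/s); the robot touches nothing.
It fails at once if the gripper or arm touches a plate (contact force between any of the fingers, the arm and plate1 above 1 N or contact force between any of the fingers, the arm and plate2 above 1 N or contact force between any of the fingers, the arm and plate3 above 1 N or contact force between any of the fingers, the arm and plate4 above 1 N or contact force between any of the fingers, the arm and plate5 above 1 N).
It fails at once if the plates are hammered or pressed hard into the jig: the contact forces on the jig (bed and fences, summed) exceed 120 N (contact force between jig and anything else above 120 N).
It fails at once if a bystander is moved by more than 30 mm (distance of any of jar, wrench, spool, wheel, oil, mug, carton, tape from where it was at the start of the episode above 0.03 m).
It also fails if it takes over 72 s, if anything falls off the work surface, if the arm or the gripper's body presses on something with over 40 N, if the wrist force passes 120 N, or if a joint passes its speed limit or range.

## Working session

There is one attempt and no reset: what is moved stays moved. The work goes in short steps, each a Python script; the robot and the scene stay as the last script left them, time stands still between calls to the robot, and variables do not carry over. Pictures are saved under pics/ and viewed, and the job is handed in when it is done.

```bash
mkdir -p pics
cat > h.py <<'E'
import numpy as np, cv2
from bench import manip
def save(n,f):
    c=manip.capture(n); cv2.imwrite('pics/'+f+'.png',c['color']); np.savez('pics/'+f+'.npz',**c); return c
def pts(c):
    d=c['depth']; v,u=np.mgrid[:d.shape[0],:d.shape[1]]
    P=np.stack([(u-c['cx'])/c['fx']*d,(v-c['cy'])/c['fy']*d,d],-1)
    return (P-c['t'])@c['R']
E
python3 - <<'E'
from h import *
for n in ('top','side'):
    c=save(n,n+'0'); print(n,c['fx'],c['cx'],c['cy'],(-c['R'].T@c['t']).round(3)); print(c['R'].round(2))
o=manip.get_obs(); print(o['clock'],o['tcp_pos'],o['tool_rot'],o['ft_force'],o['grip_width'])
E
ls
```

```text
top 545.4870925637042 288.5263544299371 207.15080526526427 [0.427 0.023 1.746]
[[-0.01 -1.    0.  ]
 [-0.99  0.01 -0.13]
 [ 0.13 -0.01 -0.99]]
side 411.2158046490689 275.22827670547855 209.60646508821367 [ 0.406 -0.788  0.617]
[[ 0.96 -0.27  0.01]
 [-0.14 -0.54 -0.83]
 [ 0.23  0.8  -0.55]]
0.1 [0.20379685 0.64320483 0.30204063] [[-9.53304732e-01  3.02009990e-01 -2.31218440e-04]
 [ 3.02010053e-01  9.53304056e-01 -1.14235304e-03]
 [-1.24580552e-04 -1.15884085e-03 -9.99999321e-01]] [-0.30937839 -0.66292355 -0.38941562] 0.9973091247031353
h.py
pics
```

View pics/top0.png

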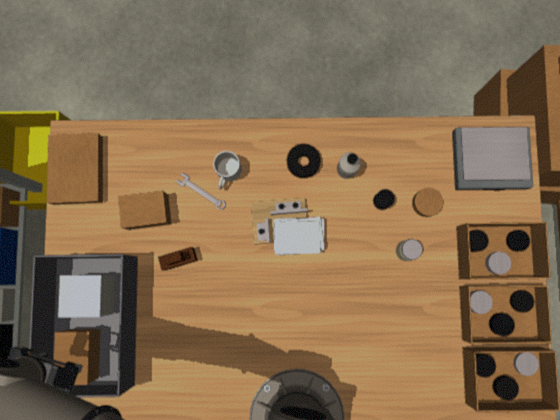

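View pics/side0.png

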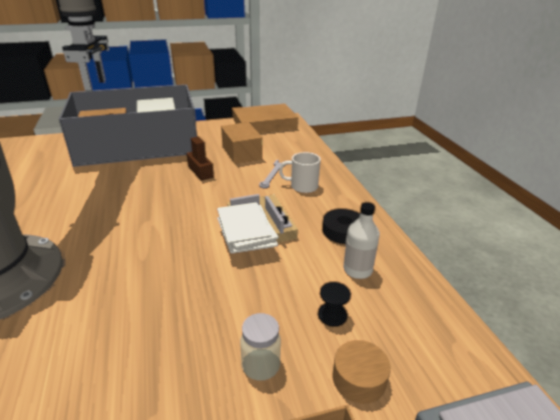

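The top view shows the block at px (180,258), the pile at (300,236), the fences at (263,230) and (288,205), the jar at (410,250) and the spool at (384,199). Next I'll measure these.

Run:
```python
from h import *
c=dict(np.load('pics/top0.npz')); P=pts(c)
def patch(r0,r1,c0,c1,zl,zh,name):
    Q=P[r0:r1,c0:c1]; m=((Q[...,2]>zl)&(Q[...,2]<zh)).astype(np.uint8)
    q=Q[m>0]; 
    if len(q)<5: print(name,len(q));return
    r=cv2.minAreaRect((q[:,:2]*1000).astype(np.float32))
    print(name,len(q),q[:,:2].mean(0).round(4),np.median(q[:,2]).round(4),'rect',np.round(r[0],1),np.round(r[1],1),round(r[2],1))
print('table',np.median(P[300:320,200:240,2]))
patch(240,280,150,210,.04,.075,'foot')
patch(240,280,150,210,.09,.13,'handle')
patch(190,260,240,340,.05,.064,'fence/plates')
patch(190,222,240,340,.061,.08,'farfence')
patch(215,245,245,272,.061,.08,'leftfence')
patch(190,260,240,340,.02,.036,'bed')
patch(218,260,272,340,.054,.066,'plate5')
patch(230,270,390,430,.08,.11,'jar');patch(185,210,370,400,.05,.08,'spool')
patch(150,190,210,245,.06,.1,'mug')
big=cv2.resize(c['color'][180:270,140:340],None,fx=4,fy=4,interpolation=cv2.INTER_CUBIC); cv2.imwrite('pics/topz.png',big)
c=dict(np.load('pics/side0.npz'));big=cv2.resize(c['color'][120:260,170:320],None,fx=4,fy=4,interpolation=cv2.INTER_CUBIC); cv2.imwrite('pics/sidez.png',big)
```

```text
table -0.001260827154863226
foot 337 [0.4883 0.3576] 0.0489 rect [489.6 363.5] [ 46.  111.4] 15.8
handle 172 [0.4893 0.3624] 0.1079 rect [489.4 363.8] [28.8 52.3] 15.7
fence/plates 1517 [ 0.5561 -0.0118] 0.0584 rect [578.6   9.4] [158.7 201.1] 0.9
farfence 103 [0.6285 0.0191] 0.0664 rect [618.9   5. ] [164.4  37.4] 89.7
leftfence 57 [0.5724 0.0815] 0.0666 rect [572.9  81.6] [75.   7.8] 4.0
bed 1118 [0.6191 0.0647] 0.0297 rect [587.1  16.6] [176.9 224.6] 3.6
plate5 1311 [ 0.5514 -0.0145] 0.0594 rect [554.4 -15.4] [109.5 152.4] 0.9
jar 320 [ 0.5068 -0.356 ] 0.0947 rect [ 507.2 -356.5] [57.8 58.6] 19.4
spool 281 [ 0.6683 -0.287 ] 0.0642 rect [ 667.9 -285.9] [57.1 57.1] 43.1
mug 239 [0.771  0.2087] 0.0831 rect [771.6 213.7] [81.6 99.4] 35.9
```

View pics/topz.png

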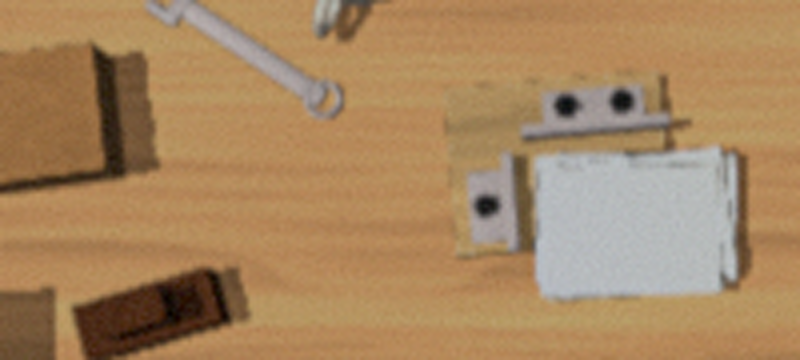

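View pics/sidez.png

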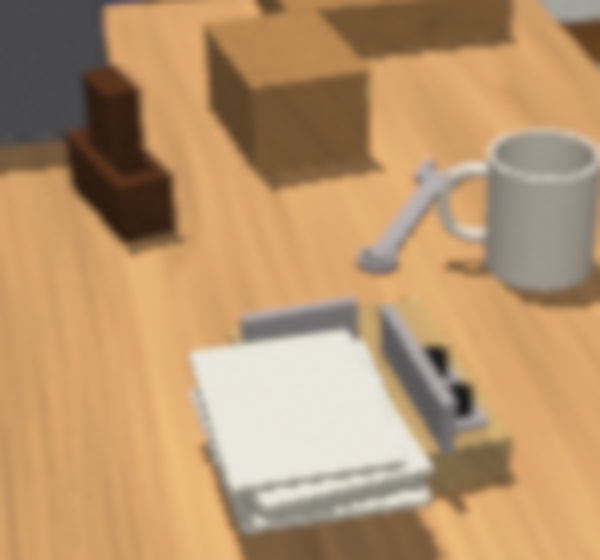

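```bash
cat >> h.py <<'E'
def wr(f):
    o=manip.get_obs(); c=manip.capture('wrist'); cv2.imwrite('pics/'+f+'.png',c['color'])
    T=np.eye(4);T[:3,:3]=o['tool_rot'];T[:3,3]=o['tcp_pos']; W=T@c['T_tool_cam']; R=W[:3,:3].T
    c['R']=R; c['t']=-R@W[:3,3]; np.savez('pics/'+f+'.npz',**c); return c
def down(a):  # tool y axis at world yaw a
    y=np.array([np.cos(a),np.sin(a),0]); z=np.array([0,0,-1.]); return np.stack([np.cross(y,z),y,z],1)
E
python3 - <<'E'
from h import *
print(manip.capture('wrist')['T_tool_cam'].round(3))
manip.goto([0.54,0.02,0.36],down(np.pi/2))
o=manip.get_obs(); print(o['clock'],o['tcp_pos'],o['joints'].round(2) if hasattr(o['joints'],'round') else o['joints'])
c=wr('w1'); print(c['fx'],(-c['R'].T@c['t']).round(3))
E
```

```text
[[-0.    -0.969 -0.249  0.071]
 [ 1.    -0.     0.    -0.   ]
 [-0.    -0.249  0.969 -0.082]
 [ 0.     0.     0.     1.   ]]
2.6667 [0.54009163 0.02083004 0.35989186] [-0.75  0.17  0.69  1.87 -0.12  1.14  1.55]
332.13546953297623 [0.469 0.02  0.442]
```

View pics/w1.png

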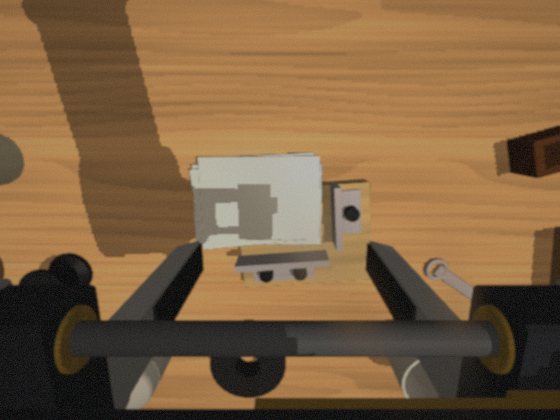

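The wrist view shows the pile at px (258,200), the left fence edge near column 335, the far fence near row 260, and the bed corner at (367,182). Next I'll fit the edges from depth.

Run:
```python
from h import *
c=dict(np.load('pics/w1.npz')); P=pts(c); Z=P[...,2]
v,u=np.mgrid[:420,:560]
def rep(m,name):
    q=P[m]; r=cv2.minAreaRect((q[:,:2]*1000).astype(np.float32)); print(name,m.sum(),np.median(q[:,2]).round(4),q[:,:2].mean(0).round(4),np.round(r[0],1),np.round(r[1],1),round(r[2],2)); return q
print('table',np.median(Z[60:100,300:400]))
lf=(u>328)&(u<350)&(v>175)&(v<255)&(Z>.0625)&(Z<.07)
ff=(u>230)&(u<335)&(v>245)&(v<275)&(Z>.0625)&(Z<.07)
q=rep(lf,'left')
# inner edge per row: min y
rows=[(P[r][lf[r]][:,0].mean(),P[r][lf[r]][:,1].min(),P[r][lf[r]][:,1].max()) for r in range(178,255) if lf[r].sum()>2]
rows=np.array(rows); k=np.polyfit(rows[:,0],rows[:,1],1);k2=np.polyfit(rows[:,0],rows[:,2],1); print('left inner slope',k,k2,len(rows),rows[:,0].min(),rows[:,0].max())
q=rep(ff,'far')
cols=np.array([(P[:,r][ff[:,r]][:,1].mean(),P[:,r][ff[:,r]][:,0].min(),P[:,r][ff[:,r]][:,0].max()) for r in range(230,335) if ff[:,r].sum()>2])
k=np.polyfit(cols[:,0],cols[:,1],1);k2=np.polyfit(cols[:,0],cols[:,2],1);print('far inner',k,k2,len(cols),cols[:,0].min(),cols[:,0].max())
# bed
b=(Z>.022)&(Z<.037)&(u>235)&(u<375)&(v>170)&(v<290); q=rep(b,'bed')
top=[(P[r][b[r]][:,0].mean(),P[r][b[r]][:,1].max()) for r in range(185,262) if b[r].sum()>2]; top=np.array(top)
k=np.polyfit(top[:,0],top[:,1],1); print('bed left edge',k, np.polyval(k,0.56))
ne=np.array([(P[:,r][b[:,r]][:,1].mean(),P[:,r][b[:,r]][:,0].min()) for r in range(338,366) if b[:,r].sum()>2]); k=np.polyfit(ne[:,0],ne[:,1],1); print('bed near edge',k,ne[:,1])
fe=np.array([(P[:,r][b[:,r]][:,1].mean(),P[:,r][b[:,r]][:,0].max()) for r in range(250,364) if b[:,r].sum()>2]); k=np.polyfit(fe[:,0],fe[:,1],1); print('bed far edge',k,np.polyval(k,0.05))
p=(Z>.056)&(Z<.0625)&(u<328)&(v<250)&(u>180)&(v>145); rep(p,'plate5')
p=(Z>.026)&(Z<.0625)&(u<328)&(v<250)&(u>180)&(v>145); rep(p,'plates')
```

```text
table -8.780894765330916e-05
left 447 0.0659 [0.5723 0.0842] [573.4  84.4] [75.9  8.1] 4.27
left inner slope [0.07398298 0.03831653] [0.07110933 0.04710933] 62 0.5360997362723394 0.6104137496756484
far 689 0.0659 [0.6316 0.0176] [632.2  17.6] [  8.9 115.9] 4.05
far inner [-0.07156091  0.62943282] [-0.07321605  0.63687536] 95 -0.03966093070445633 0.0748989091181049
bed 5422 0.0303 [0.6161 0.0745] [605.9  45.3] [135.4 174.9] 4.16
bed left edge [0.00757105 0.12524747] 0.12948725433289232
bed near edge [-0.06988733  0.54337087] [0.53696514 0.53702366 0.53682465 0.5368177  0.53650566 0.53674856
 0.53657654 0.53652687 0.53651929 0.53595129 0.53603763 0.53607764
 0.53580384 0.53554934 0.53586553 0.53557981 0.53561784 0.5354175
 0.53560434 0.53553042 0.53530824 0.53489651 0.5351935  0.53471382
 0.53487161 0.53489549 0.53481387 0.53481302]
bed far edge [-0.07719241  0.67587588] 0.6720162594367297
plate5 9881 0.06 [ 0.5484 -0.0081] [551.  -11.7] [101.9 147.6] 0.9
plates 12326 0.0597 [ 0.5553 -0.0073] [562.7  -8.6] [127.4 168.1] 1.37
```

Fits: jig yaw 0.0725 rad, origin at about (0.571, 0.005), left face y=75, far face x=58. All three fall within the stated ranges. Now checking IK for the whole plan.

```bash
cat >> h.py <<'E'
TH=0.0725; O=np.array([0.5711,0.0052])
ex=np.array([np.cos(TH),np.sin(TH)]); ey=np.array([-np.sin(TH),np.cos(TH)])
def tcp(jx,jy,under):  # TCP for block at jig xy (m), underside height
    p=O+ex*jx+ey*jy; return np.array([p[0],p[1],under+0.158])
def jig(p): d=np.asarray(p)[:2]-O; return np.array([d@ex,d@ey])
BL=np.array([0.4895,0.3636]); BY=np.deg2rad(15.75)
AR=TH+np.pi/2; AN=TH
E
python3 - <<'E'
from h import *
for s in (0,np.pi,-np.pi):
  for n,p,a in (('grasp',[*BL,.158],BY),('graspup',[*BL,.26],BY),('right',tcp(-.015,-.13,.022),AR),('rightup',tcp(-.015,-.13,.1),AR),('near',tcp(-.10,.0,.022),AN),('nearup',tcp(-.1,.0,.1),AN),('place',tcp(.008,.005,.06),AN)):
    j=manip.solve_ik(p,down(a+s)); print(s,n,None if j is None else np.round(j,2))
E
```

```text
0 grasp [-1.21  0.56  0.62  1.9  -0.44  0.82 -0.08]
0 graspup [-1.25  0.42  0.66  1.83 -0.31  0.99 -0.19]
0 right [-0.4   0.49  0.66  1.96 -0.4   0.82  2.12]
0 rightup [-0.46  0.39  0.72  1.9  -0.3   0.97  2.04]
0 near [-0.82  0.35  0.83  2.2  -0.39  0.74  0.34]
0 nearup [-0.91  0.19  0.89  2.13 -0.19  0.9   0.15]
0 place [-0.78  0.49  0.86  1.94 -0.46  0.92  0.38]
3.141592653589793 grasp [-0.51  0.5  -0.3   1.86  0.19  0.81  2.51]
3.141592653589793 graspup [-0.51  0.38 -0.3   1.78  0.13  1.    2.56]
3.141592653589793 right [-0.68  0.72  1.12  1.97 -0.79  0.98 -0.66]
3.141592653589793 rightup [-0.74  0.61  1.2   1.91 -0.65  1.08 -0.77]
3.141592653589793 near [ 0.59  0.37 -0.84  2.12  0.39  0.8   2.72]
3.141592653589793 nearup [-1.21  0.41  1.35  2.14 -0.49  0.97 -2.65]
3.141592653589793 place [ 0.53  0.49 -0.84  1.87  0.44  0.98  2.71]
-3.141592653589793 grasp [-0.51  0.5  -0.3   1.86  0.19  0.81  2.51]
-3.141592653589793 graspup [-0.51  0.38 -0.3   1.78  0.13  1.    2.56]
-3.141592653589793 right [-0.68  0.72  1.12  1.97 -0.79  0.98 -0.66]
-3.141592653589793 rightup [-0.74  0.61  1.2   1.91 -0.65  1.08 -0.77]
-3.141592653589793 near [ 0.59  0.37 -0.84  2.12  0.39  0.8   2.72]
-3.141592653589793 nearup [-1.21  0.41  1.35  2.14 -0.49  0.97 -2.65]
-3.141592653589793 place [ 0.53  0.49 -0.84  1.87  0.44  0.98  2.71]
```

Run:
```python
from h import *
manip.goto([*BL,.27],down(BY))
print(manip.servo_line([*BL,.158],velocity=0.12,guard=8))
manip.clamp(); o=manip.get_obs(); print(o['clock'],o['tcp_pos'],o['grip_width'],o['ft_force'])
manip.servo_line([*BL,.30],velocity=0.15)
manip.goto(tcp(-.015,-.16,.12),down(AR))
o=manip.get_obs(); print(o['clock'],o['tcp_pos'],jig(o['tcp_pos']),o['grip_width'],o['ft_force'])
wr('w2'); save('side','s2')
```

```text
False
6.425 [0.48939551 0.36350668 0.15784677] 0.29633052151790407 [-0.3376861  -1.01710834 -2.31205196]
9.5667 [ 0.56796735 -0.15469241  0.27784469] [-0.01470647 -0.15924546] 0.29515951413817537 [ 0.29275328 -0.35969364 -1.99633611]
```

View pics/w2.png

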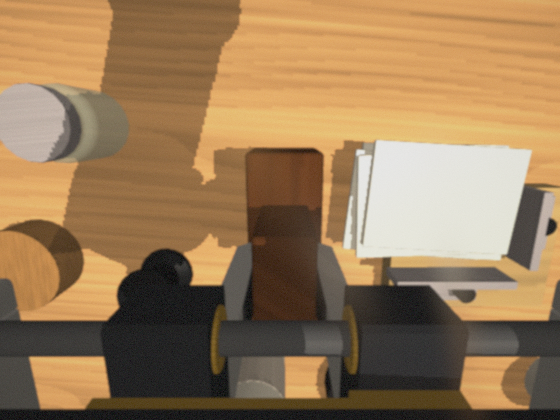

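View pics/s2.png

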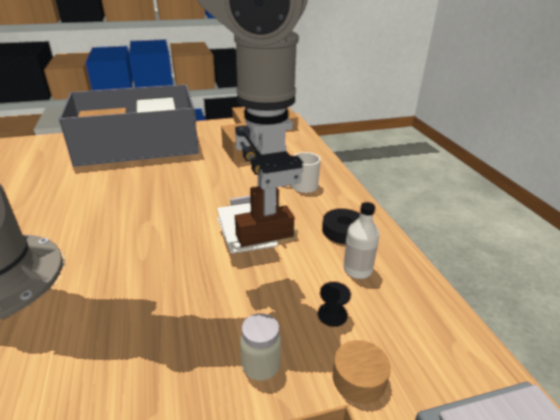

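The wrist view shows the block held straight in the jaws, with its face parallel to the pile's right edge and a clear gap. Now the right-side push.

Run:
```python
from h import *
def st(s):
    o=manip.get_obs(); print(s,round(o['clock'],2),jig(o['tcp_pos']).round(4),o['ft_force'].round(1),flush=True)
manip.servo_line(tcp(-.015,-.16,.022),velocity=0.12,guard=10); st('down')
manip.servo_line(tcp(-.015,-.130,.022),velocity=0.08,guard=8); st('app')
print(manip.servo_line(tcp(-.015,-.083,.022),velocity=0.02,guard=14)); st('push')
wr('w3'); manip.sleep(0.15); st('hold')
```

```text
down 10.63 [-0.0147 -0.1602] [-0.7 -0.1 -2.6]
app 11.16 [-0.0148 -0.1294] [-0.1 -0.2 -2.3]
True
push 13.12 [-0.0154 -0.0873] [ 0.3 -0.8 -2.5]
hold 13.32 [-0.0156 -0.0873] [ 0.4 -0.3 -2.9]
```

View pics/w3.png

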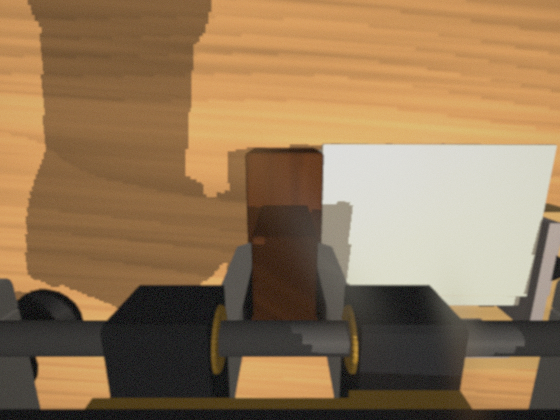

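The pile lies along the block face, which stopped at y=-87.3 as predicted. I'll press again slowly so the contact lasts longer.

```bash
cat >> h.py <<'E'
def st(s):
    o=manip.get_obs(); print(s,round(o['clock'],2),jig(o['tcp_pos']).round(4),o['ft_force'].round(1),flush=True)
E
python3 - <<'E'
from h import *
manip.servo_line(tcp(-.015,-.0895,.022),velocity=0.02); st('back')
print(manip.servo_line(tcp(-.015,-.0845,.022),velocity=0.005,guard=25)); st('push')
p=manip.get_obs()['tcp_pos']; q=jig(p)
for d in (.0005,.001,.0015,.002):
    manip.servo_line(tcp(-.015,q[1]+d,.022),velocity=0.01,guard=30); st(d)
    if abs(manip.get_obs()['ft_force'][1])>8: manip.sleep(.1); break
E
```

```text
back 13.57 [-0.015  -0.0895] [-0.4  0.1 -2.9]
False
push 14.72 [-0.0151 -0.0867] [  0.8 -11.8  -3.5]
0.0005 15.04 [-0.015 -0.087] [ 0.6 -6.2 -2.6]
0.001 15.29 [-0.0151 -0.0869] [ 1.  -8.1 -2.9]
```

Run:
```python
from h import *
manip.servo_line(tcp(-.015,-.12,.022),velocity=0.08)
manip.servo_line(tcp(-.015,-.13,.12),velocity=0.15)
wr('w4')
manip.goto(tcp(-.12,.006,.12),down(AN)); st('nearup')
wr('w5')
manip.servo_line(tcp(-.12,.006,.022),velocity=0.12,guard=10); st('down')
manip.servo_line(tcp(-.105,.006,.022),velocity=0.08,guard=8); st('app')
print(manip.servo_line(tcp(-.0625,.006,.022),velocity=0.02,guard=14)); st('push')
q=jig(manip.get_obs()['tcp_pos'])
for d in (.001,.0015,.002,.0025,.003):
    manip.servo_line(tcp(q[0]+d,.006,.022),velocity=0.01,guard=30); st(d)
    if abs(manip.get_obs()['ft_force'][0])>8: manip.sleep(.1); break
wr('w6')
```

```text
nearup 18.55 [-0.1199  0.0059] [ 0.4 -0.2 -3.1]
down 19.57 [-0.1197  0.0059] [-0.9 -0.3 -3.7]
app 19.91 [-0.1044  0.006 ] [-0.7 -0.  -3. ]
True
push 21.87 [-0.065  0.006] [-0.6 -0.4 -2.6]
0.001 22.22 [-0.0642  0.006 ] [-3.3 -0.6 -3.3]
0.0015 22.47 [-0.0641  0.0059] [-4.6 -1.7 -3.1]
0.002 22.72 [-0.064   0.0059] [-7.9 -1.8  0.2]
0.0025 22.97 [-0.0639  0.0059] [-9.9 -1.1  2.5]
```

View pics/w4.png

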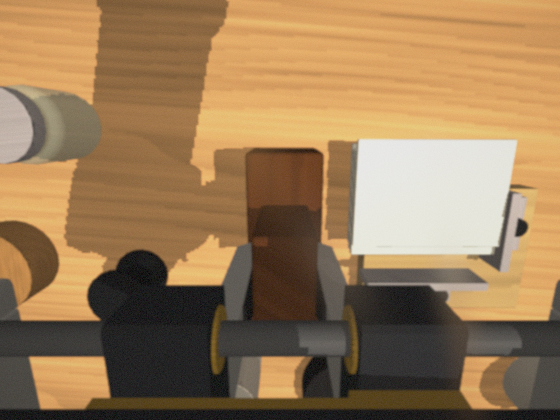

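View pics/w6.png

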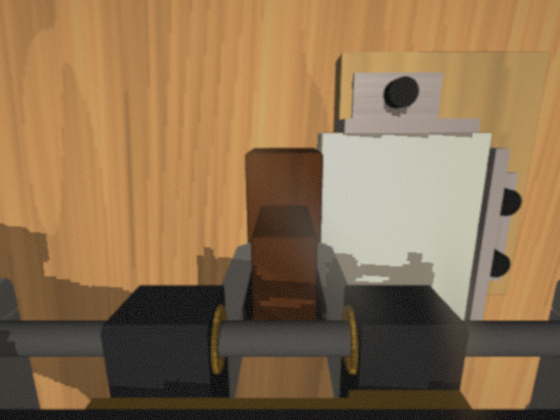

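The wrist view shows the top plate against the left fence (row ~130) and the far fence (column ~485). I'll do a second round on each side.

Run:
```python
from h import *
def press(f,q,ax):
    for d in (.001,.0015,.002,.0025,.003):
        manip.servo_line(f(q+d),velocity=0.01,guard=30)
        if abs(manip.get_obs()['ft_force'][ax])>8: manip.sleep(.1); break
    st('press')
manip.servo_line(tcp(-.09,.006,.022),velocity=0.08)
manip.servo_line(tcp(-.10,.006,.12),velocity=0.15)
wr('w7')
manip.goto(tcp(.008,-.12,.12),down(AR))
wr('w8')
manip.servo_line(tcp(.008,-.12,.022),velocity=0.12,guard=10)
manip.servo_line(tcp(.008,-.095,.022),velocity=0.06,guard=8)
print(manip.servo_line(tcp(.008,-.0845,.022),velocity=0.015,guard=12)); st('push')
q=jig(manip.get_obs()['tcp_pos'])[1]; press(lambda v:tcp(.008,v,.022),q,1)
manip.servo_line(tcp(.008,-.11,.022),velocity=0.08)
manip.servo_line(tcp(.008,-.12,.12),velocity=0.15)
wr('w9')
```

```text
True
push 28.29 [ 0.0077 -0.0871] [ 1.2 -1.9 -2.3]
press 28.91 [ 0.0078 -0.0869] [ 0.9 -7.6 -4.4]
```

View pics/w7.png

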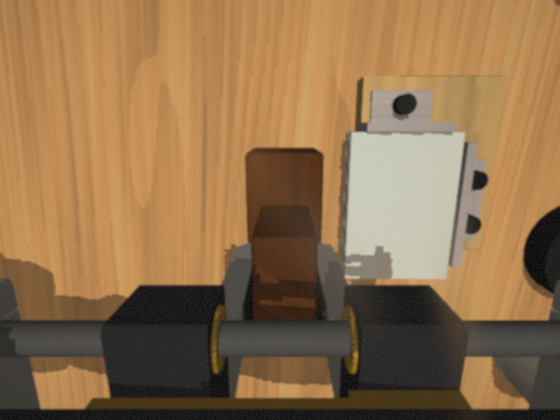

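View pics/w8.png

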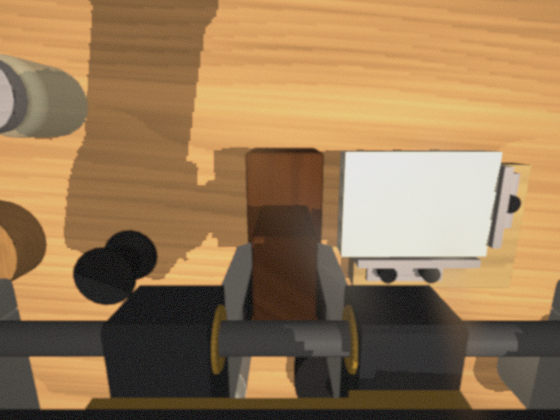

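View pics/w9.png

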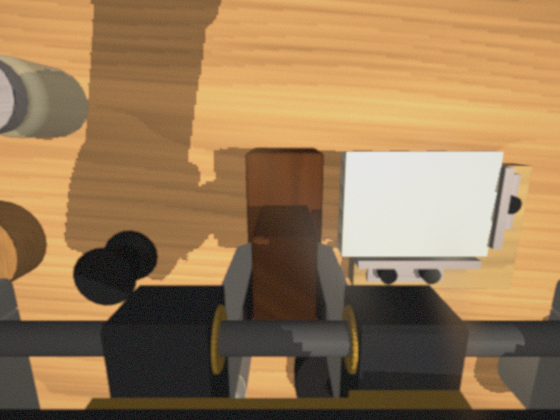

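Run:
```python
from h import *
manip.goto(tcp(-.10,.006,.12),down(AN))
manip.servo_line(tcp(-.10,.006,.022),velocity=0.12,guard=10)
manip.servo_line(tcp(-.072,.006,.022),velocity=0.06,guard=8)
print(manip.servo_line(tcp(-.061,.006,.022),velocity=0.015,guard=12)); st('push')
q=jig(manip.get_obs()['tcp_pos'])[0]
for d in (.001,.0015,.002,.0025,.003):
    manip.servo_line(tcp(q+d,.006,.022),velocity=0.01,guard=30)
    if abs(manip.get_obs()['ft_force'][0])>8: manip.sleep(.1); break
st('press')
manip.servo_line(tcp(-.09,.006,.022),velocity=0.06)
manip.servo_line(tcp(-.10,.006,.12),velocity=0.15); st('up')
c=wr('w10'); s=save('side','s10')
P=pts(c); Z=P[...,2]; v,u=np.mgrid[:420,:560]
for lo,hi,n in ((.057,.0635,'top'),):
    m=(Z>lo)&(Z<hi)&(u>335)&(u<470)&(v>125)&(v<290); q=P[m]; r=cv2.minAreaRect((q[:,:2]*1000).astype(np.float32)); print(n,m.sum(),jig(np.array(r[0])/1000),r[1],r[2])
    print(jig(q.mean(0)))
cv2.imwrite('pics/w10z.png',cv2.resize(c['color'][90:300,330:500],None,fx=3.5,fy=2.8,interpolation=cv2.INTER_CUBIC))
cv2.imwrite('pics/s10z.png',cv2.resize(s['color'][180:270,200:320],None,fx=6,fy=6,interpolation=cv2.INTER_CUBIC))
```

```text
True
push 34.01 [-0.0651  0.0061] [-0.3 -0.6 -2.7]
press 34.91 [-0.0643  0.006 ] [-9.5 -1.   0.9]
up 36.32 [-0.1002  0.0063] [-0.4  0.4 -4.1]
top 16221 [0.00876921 0.00658802] (101.7664794921875, 144.94004821777344) 4.335013389587402
[0.00877074 0.00835599]
```

View pics/w10z.png

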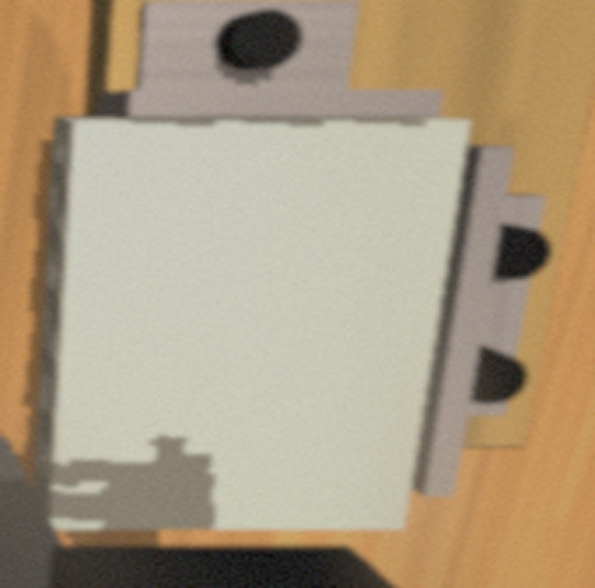

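View pics/s10z.png

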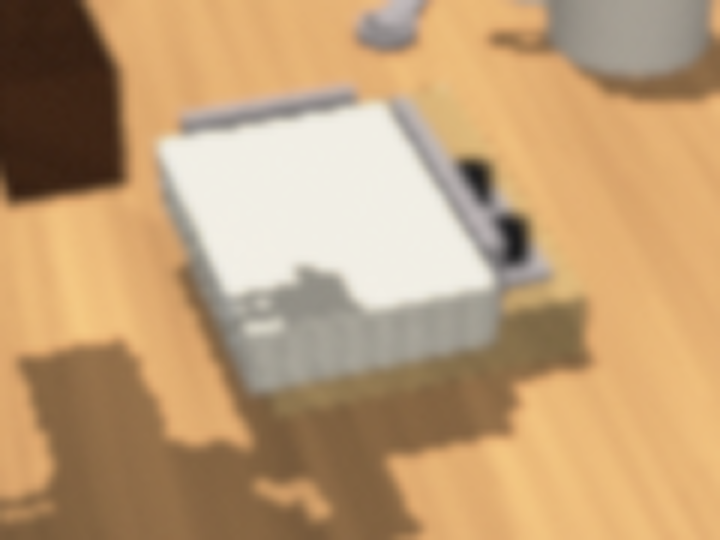

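The pile's edges line up in both views, the top plate is turned 4.3° against the jig's 4.15°, and its centre is at about (8.8, 6.6) mm by sight, (7.8, 5.2) by touch. Now placing the block.

Run:
```python
from h import *
c=(.008,.0055)
manip.servo_line(tcp(*c,.12),velocity=0.12)
manip.servo_line(tcp(*c,.066),velocity=0.06,guard=5); st('near')
print(manip.servo_line(tcp(*c,.0575),velocity=0.008,guard=2.5)); st('touch'); print(manip.get_obs()['tcp_pos'][2]-.158)
manip.sleep(.2); st('settle')
save('side','s11')
```

```text
near 38.52 [0.0082 0.0054] [-0.2 -0.2 -1.9]
True
touch 39.27 [0.008  0.0055] [-1.4  0.4  7.4]
0.05988387850726243
settle 39.47 [0.008  0.0055] [-1.   0.7  8.2]
```

View pics/s11.png

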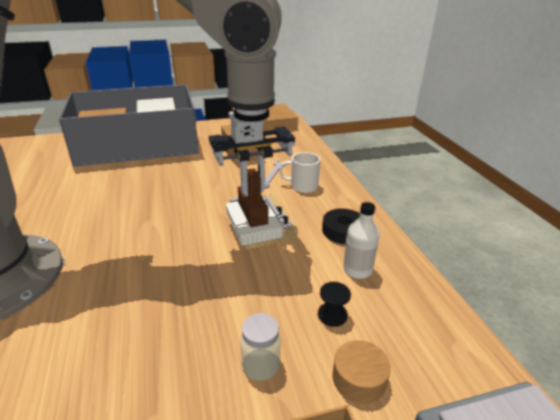

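Run:
```python
from h import *
c=(.008,.0055)
manip.release(); manip.sleep(.3); st('rel')
manip.servo_line(tcp(*c,.20),velocity=0.1); st('up')
manip.servo_line(tcp(-.09,-.0,.25),velocity=0.15)
c=wr('w12'); s=save('side','s12'); t=save('top','t12'); st('end')
cv2.imwrite('pics/s12z.png',cv2.resize(s['color'][150:270,190:330],None,fx=5,fy=5,interpolation=cv2.INTER_CUBIC))
```

```text
rel 40.92 [0.0075 0.0056] [0.2 0.7 0.6]
up 42.48 [0.0078 0.0055] [-0.3 -0.4  0.2]
end 43.53 [-0.0897  0.    ] [ 0.1  0.5 -0.3]
```

View pics/w12.png

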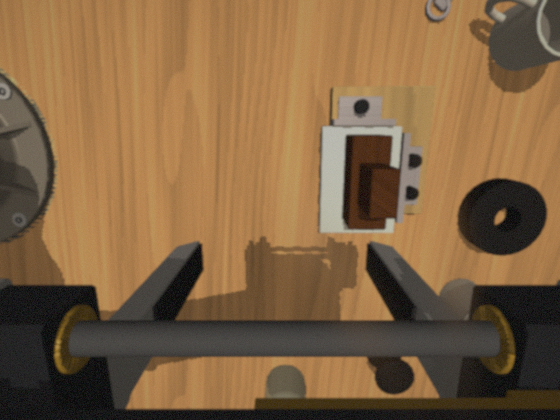

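View pics/s12z.png

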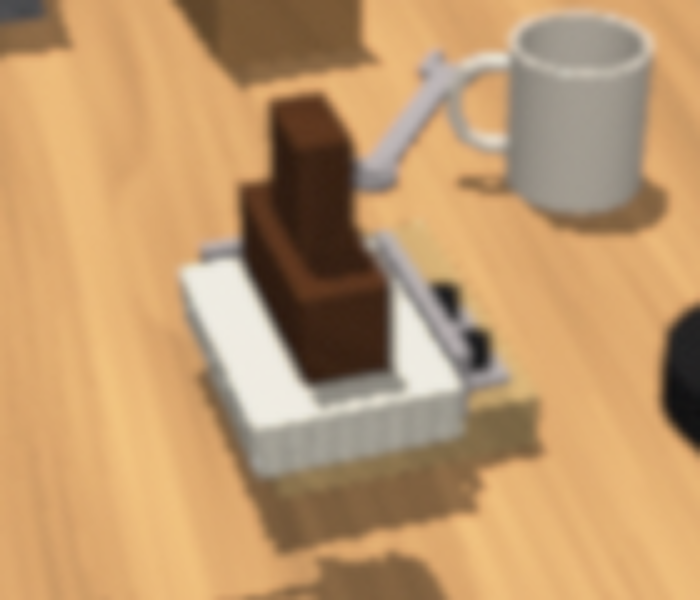

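Run:
```python
from h import *
for n in ('w12','s12'):
    c=dict(np.load(f'pics/{n}.npz')); P=pts(c); J=np.stack([(P[...,:2]-O)@ex,(P[...,:2]-O)@ey],-1); Z=P[...,2]
    for a,b,t in ((.163,.178,'handle'),(.104,.114,'foot'),(.0575,.0635,'plate5')):
        m=(Z>a)&(Z<b)&(abs(J[...,0])<.07)&(abs(J[...,1])<.09)
        if t=='plate5': m&=(J[...,0]<.0585)
        if m.sum()<10: print(n,t,m.sum()); continue
        r=cv2.minAreaRect((J[m]*1000).astype(np.float32)); print(n,t,m.sum(),np.round(r[0],1),np.round(r[1],1),round(r[2],1),np.median(Z[m]).round(4))
manip.sign_off()
```

```text
w12 handle 1476 [8.6 9.2] [28.4 49.6] 0.3 0.1699
w12 foot 2135 [8.7 9.3] [108.7  45.4] 89.9 0.1099
w12 plate5 3565 [8.  7.4] [100.9 146.9] 0.0 0.06
s12 handle 170 [8.  8.3] [28.8 51.5] 0.9 0.1699
s12 foot 316 [7.8 7.1] [112.2  44.9] 89.7 0.11
s12 plate5 802 [7.5 7. ] [101.8 152.5] 0.2 0.0604
the job is handed in; nothing more can be done
```

I gripped the block by its handle and tapped the pile twice from the right and twice from the near side. I then stood the block on the pile, let go and handed the job in at about 44 s of the 72 s allowed. No verdict was reported.

**Taps:** each one ended in a gentle press, with a commanded stop at a 12–14 N change and about 8–12 N held against the fence. The block stopped at the same place on both rounds: y = -87 mm from the right and x = -65 mm from the near side. That matches the fence faces I had measured by camera, to within 1 mm.

**Last checks:**
- **Block position:** it stands upright with its handle top at 170 mm, within about 2 mm of the middle of the top plate. It touched down at about 8 N.
- **Squareness:** the top plate is in line with the jig to about 0.2°, and the side view shows the five edges in line. I judged the lower four plates by eye only and did not measure them one by one.
- **Measurement doubt:** the fitted length of the top plate came out 5–12 mm too long, probably because some fence pixels were included. Its y centre is therefore only good to about 3 mm.
- **Other objects:** nothing looked moved, but I did not measure the bystanders again at the end.

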